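# Secure a hand mill's wheel with an R-clip

### The job

Set the black handwheel down over the hand mill's upright steel shaft, hub upwards, until it sits on the mill. Then secure it: push the straight leg of the big R-clip (orange grip) right through the cross hole in the shaft above the hub, gently and without forcing it, until its sprung leg snaps over the shaft and the clip is fully home; then let go. The shaft's height is not known exactly, so find the hole by feel; leave the mug, the apple and the spice jar where they are.

Things in the scene. Friction and masses are not known exactly. Their poses are not given: they have to be found in the camera images.
- mill: Green cast hand mill fixed to the worktop: foot 120 mm across, body narrowing to 72 mm, spout with black mouth at its front (-x side, to 66 mm from the axis, 20 to 40 mm high). Origin: centre of its underside, on the shaft's axis; z up. Flat top (56 mm across) at z = 70 mm: the wheel sits there. Upright round steel shaft, 20 mm diameter, 14 mm at its tapered top end.
- mill_hole_mid (a point): Fixed point of the mill on the shaft axis, mill z = 119 mm: mean height of the cross hole. The hole, 8 x 8 mm, runs right through the shaft along the mill's x. The shaft slides up and down (6 N friction), never turns, stays where left: the hole's middle lies anywhere from mill z = 110 to 128 mm, not reported. The shaft ends 16 mm above it. A leg up to 2 mm off is led in.
- wheel: Black handwheel, loose, lying flat, hub up, 0.18 to 0.29 kg: rim 100 mm outer, 80 mm inner diameter, 10 mm high; four spokes 8 mm high; plain hub 36 mm diameter, 30 mm high, bored right through 24 mm. Origin: centre of its underside; z up along the hub. On the mill its origin is at mill z = 70 mm, the hub's top at 100 mm.
- clip: Steel R-clip, loose, lying flat, 0.145 kg. Origin on its underside; z up; x along the straight leg to its tip. Orange grip: x -32 to -2 mm, y -8 to 16 mm (24 mm wide: grasp across this), 14 mm high; small wire bow behind it to x = -46 mm. Both legs' centre lines are at z = 7 mm. Straight leg: 6 mm wire at y = 0. It may droop a little in the hole when released.
- clip_seat (a point): Point on the centre line of the straight leg, clip x = 36, y = 0, z = 7 mm: on the shaft's axis when the clip is home. Push along the leg, from the mill's front (-x) side.
- clip_tip (a point): Round tip of the straight leg, clip x = 73, y = 0, z = 7 mm. In the hole it slides freely for about 22 mm from the shaft's surface until the sprung leg touches; stopped at the surface, it has missed the hole. Raised too far it passes over the end of a low shaft.
- clip_arm (a joint): Opening of the sprung leg, rad: 0 closed, about 0.07 as its kink rides over the shaft, under 0.04 once snapped behind. 5 mm wire on the clip's +y side, centre line (x, y) mm: (-2, 9) hinge, (24.5, 6), (30, 13), (42, 13), (47, 8), (59, 15). Pocket x 30 to 42 takes the shaft; kink at 47 snaps over it; kink at 24.5 stops the clip. Pushing on takes about 3 to 8 N.
- mug: Green and white mug, 78 mm wide, 101 mm high, bystander. Origin: centre of its underside.
- apple: Red apple, 80 mm, bystander. Origin: its underside.
- jar: Spice jar with green lid, 46 mm across, 106 mm high, bystander. Origin: centre of its underside.

How it is judged (in metres and radians):
On the way:
1. the wheel sits on the mill, over the shaft (horizontal distance between wheel and mill below 0.006 m and z of wheel in the frame of mill between 0.066 and 0.074 m and angle between wheel's own z axis and vertical below 0.08 rad), for 0.2 s.
At the end, for the whole second after the job is handed in: Wheel flat on the mill (4 mm in height, 6 mm off axis); clip leg through the hole, seat point within 5 mm of the shaft axis and 104 to 131 mm above the mill's underside, along the hole within 0.3 rad, sprung leg under 0.04 rad; released, at rest (all of step 1 and horizontal distance between clip_seat and mill below 0.005 m and z of clip_seat in the frame of mill between 0.104 and 0.131 m and angle between the x axis of clip and the x axis of mill, either way round below 0.3 rad and value of joint clip_arm below 0.04 rad and linear speed of each of clip, wheel below 0.02 m/s); the robot touches nothing.
It fails at once if the clip is forced: more than 30 N between clip and mill or shaft (contact force between clip and mill above 30 N).
It fails at once if the wheel is rammed on: more than 50 N between wheel and mill or shaft (contact force between wheel and mill above 50 N).
It fails at once if the mug, the apple or the jar is pushed away or knocked over (moved over 30 mm) (distance of any of mug, apple, jar from where it was at the start of the episode above 0.03 m).
It also fails if it takes over 64 s, if anything falls off the work surface, if the arm or the gripper's body presses on something with over 40 N, if the wrist force passes 120 N, or if a joint passes its speed limit or range.

### The arm

A 6-joint arm with a two-finger parallel gripper is mounted at the origin on a cart in front of the work surface, level with it; the furniture and walls round the work are solid. World frame = base frame: x ahead of the robot, y to its left, z up, the work surface at z = 0. Lengths are in m, angles in degrees, forces in N, time in s.
With the tool pointing down it reaches from about 0.4 to 0.825 m from the base axis. Payload 7 kg.
Tool frame: the origin (TCP) lies on the centre line of the jaws, within the pads' length; the fingertips stand 19 mm ahead of it and the grasp point (between the pads) is the TCP (r.tip_extent is the distance from the TCP to the fingertips, in m); z points along the fingers, y is the line along which they close (so a half turn about z gives the same grasp; the last joint's range is limited). The gripper opens to 88 mm and grips with 3 to 60 N. Pads are 19 mm wide; open, the fingers measure 130 mm over their backs; the gripper's body (78 mm by 193 mm) begins 47 mm behind the grasp point.
Start: joints at [92.997, 20.546, 0.682, 0, -70.136, -16.507], TCP at [0.158, 0.656, 0.246] pointing down, gripper open.
Joint ranges: [-176.03, 176.03], [-82.01, 121.73], [-58.28, 71.71], [-173.87, 95.51], [-174.79, -0.11], [-173.66, 173.66]. Speed limits (degrees/s): [136.94, 136.94, 172.46, 180, 180, 180].

### API

Orientations are given as [roll, pitch, yaw] about the fixed x, y, z axes, in that order (R = Rz(yaw) Ry(pitch) Rx(roll)).
In Python, from plant import r gives the robot as it stands. The module is installed in compiled form; this text tells all that it offers.
- The arm moves only by the tool jog_arm, never from a script. Its argument "deltas" is a list that holds one entry, the list of rows, each a list of 5 numbers: the opening, from -1 (shut) to 1 (fully open), then the shift along the world's x, y, z in cm, then the turn about the world's z in rad. In form: [[[claw, dx, dy, dz, turn], ...]]. A call has 1 to 8 rows; each row shifts and turns the commanded pose from where the row before left it; what a row does not reach is not made up. A row lasts 1/8 s, in which the tool goes at most 62.5 mm and 10.7 degrees, less where a joint would pass 70% of its speed; a pose out of reach is approached as far as the arm can. A call with a gripper value outside its range is refused whole. The fingers move at their own pace and stop on an object; "force" is the grip in N (left out, the last holds). Time passes only in rows, so rows that do not move let the fingers close. It gives the time, the measured TCP pose, the force, the opening and the grip force at its end, in the units of the state.
- r.get_state(): the state, without advancing time (a new reading comes with each control period).
- r.capture(name): name is "scene" or "side" or "wrist"; returns the picture (400x640x3 uint8, blue, green, red); there is no depth.
- r.camera_info(name): a dict with "fx", "fy", "cx", "cy" (pixels), "view" (4x4, takes a point from world to camera coordinates). Camera axes: x right, y up, looking along -z (the intrinsics and any distortion apply to the point x, -y, -z); pixel columns grow to the right and rows downward; lengths in m; the calibration is good to about 2 mm. A picture is of the moment at which its call begins: read the wrist's pose just before it. camera_info takes no time and is no camera call; for the wrist camera it gives the pose at the moment of the call.
- r.close_job(): hands the job in; it is judged then, once.
The state is a dict: "time_s": time; "joints": joint angles; "qd": joint speeds; "joint_torque": joint torques, N m; "tcp_pos": TCP position; "eef_rot": TCP orientation; "contact_force": force on the tool from outside, world axes, zero at the start; "moment": the same for the moment, N m; "gripper_width": finger opening in m; "gripper_force": force on a finger pad.
Only numpy, scipy, OpenCV 4.12 (cv2) and the standard library are available. Lean on these libraries where they do the work, as an engineer would, in place of code of your own. Each camera call takes 0.05 s, during which the arm holds its last target. There are 200 camera calls.

## Working session

There is one attempt and no reset: what is moved stays moved. The work goes in short steps, Python scripts to look and compute and a tool call to move; the robot and the scene stay as the last step left them, time stands still between calls to the robot, and variables do not carry over. Pictures are saved under pics/ and viewed, at most 13 in all, crops included, and the job is handed in when it is done.

Besides the shell and the picture viewer there is one more tool, called after "Call:" by a JSON object that holds its "name" and its "arguments", one argument or row to a line. jog_arm: Moves the arm, as the interface text tells. Its arguments: {"type":"object","properties":{"deltas":{"type":"array"},"force":{"type":"number"}},"required":["deltas"]}

```bash
mkdir -p pics
cat > h.py <<'E'
import numpy as np, cv2
from plant import r
def ray(info,u,v):
    V=np.array(info['view']);R=V[:3,:3];t=V[:3,3]
    d=np.array([(u-info['cx'])/info['fx'],-(v-info['cy'])/info['fy'],-1.])
    return -R.T@t, R.T@d
def onz(info,u,v,z):
    o,d=ray(info,u,v); return o+d*(z-o[2])/d[2]
def proj(info,p):
    V=np.array(info['view']);c=V[:3,:3]@np.array(p)+V[:3,3]
    return info['cx']+info['fx']*c[0]/-c[2], info['cy']+info['fy']*-c[1]/-c[2]
def tri(a,b):
    # rays (o,d)
    o1,d1=a;o2,d2=b;d1=d1/np.linalg.norm(d1);d2=d2/np.linalg.norm(d2)
    A=np.stack([d1,-d2],1);s=np.linalg.lstsq(A,o2-o1,rcond=None)[0]
    p,q=o1+d1*s[0],o2+d2*s[1];return (p+q)/2,np.linalg.norm(p-q)
E
python3 - <<'E'
from h import *
for n in ['scene','side','wrist']:
    i=r.camera_info(n);print(n,{k:np.round(v,3).tolist() if not isinstance(v,str) else v for k,v in i.items()})
    im=r.capture(n);cv2.imwrite(f'pics/{n}0.png',im)
print(r.get_state())
E
```

```text
scene {'fx': 395.062, 'fy': 395.062, 'cx': 322.259, 'cy': 201.183, 'view': [[0.539, -0.842, -0.013, -0.29], [0.458, 0.281, 0.843, -0.344], [-0.707, -0.46, 0.537, -0.669], [0.0, 0.0, 0.0, 1.0]]}
side {'fx': 408.178, 'fy': 408.178, 'cx': 315.189, 'cy': 201.094, 'view': [[0.974, -0.225, 0.003, -0.554], [0.104, 0.462, 0.881, -0.147], [-0.2, -0.858, 0.473, -1.132], [0.0, 0.0, 0.0, 1.0]]}
wrist {'fx': 311.562, 'fy': 311.562, 'cx': 318.984, 'cy': 195.141, 'view': [[-0.234, -0.972, 0.002, 0.673], [0.939, -0.226, -0.258, 0.033], [0.251, -0.058, 0.966, -0.39], [0.0, 0.0, 0.0, 1.0]]}
{'time_s': 0.15, 'joints': array([ 9.29954487e+01,  2.05809975e+01,  6.47894421e-01, -1.41974595e-02,
       -7.01347810e+01, -1.65098160e+01]), 'qd': array([ 0.0096329 , -0.10246488,  0.16767447, -0.04693749, -0.00573456,
       -0.05174956]), 'joint_torque': array([-9.19303347e-04, -5.83278644e+01,  2.93285787e+01,  7.00114489e+00,
        8.74799676e-03, -1.06105501e-04]), 'tcp_pos': array([0.15765135, 0.65600053, 0.24486638]), 'eef_rot': array([ 1.79931121e+02, -6.49479631e-03, -1.35191958e+01]), 'contact_force': array([-0.1055175 ,  0.00898716, -0.18580724]), 'moment': array([ 0.00276093,  0.01366614, -0.0250352 ]), 'gripper_force': 0.0, 'gripper_width': 0.08785252458991985}
```

View pics/scene0.png

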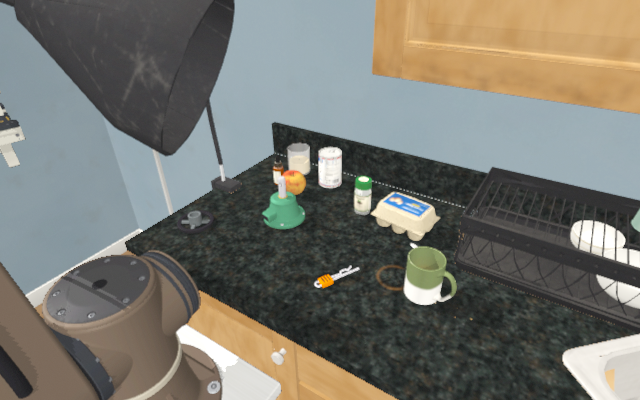

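View pics/side0.png

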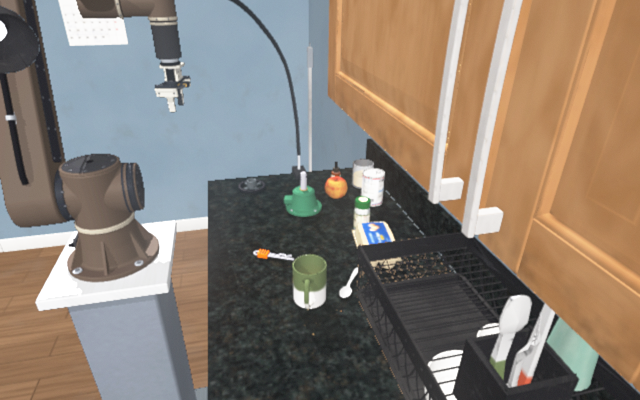

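The scene view shows the wheel at (194,220), the mill at (285,210) with its spout toward (266,215), the apple behind the mill at (293,182), the clip grip at (325,281) with its tip near (358,268), and the mug at (425,275). In the side view the wheel is at (251,184), the mill at (303,205), the clip grip at (263,254) and the clip tip near (294,260).

Run:
```python
from h import *
I={n:r.camera_info(n) for n in ['scene','side','wrist']}
P={'wheelhub':((194,214),(251,180),.03),'millbase':((285,217),(303,208),.02),'shafttop':((282,178),(304,172),.13),'spout':((266,216),(288,207),.03),'grip':((325,281),(263,254),.007),'tip':((358,268),(294,260),.007),'jar':((363,183),(362,203),.1),'apple':((293,182),(336,187),.04),'mug':((426,275),(310,280),.05)}
for k,(a,b,z) in P.items():
    print(k,onz(I['scene'],*a,z).round(3),onz(I['side'],*b,z).round(3),*[np.round(x,3) for x in tri(ray(I['scene'],*a),ray(I['side'],*b))])
im=[cv2.imread('pics/scene0.png')[155:305,165:385],cv2.imread('pics/side0.png')[155:275,225:385]]
a=cv2.resize(im[0],(800,545),interpolation=cv2.INTER_CUBIC);cv2.imwrite('pics/c1.png',a)
for k,(a,b,z) in P.items(): print(k,np.round(proj(I['wrist'],tri(ray(I['scene'],*a),ray(I['side'],*b))[0])))
```

```text
wheelhub [0.409 0.341 0.03 ] [0.407 0.335 0.03 ] [0.407 0.339 0.03 ] 0.003
millbase [0.541 0.125 0.02 ] [0.553 0.107 0.02 ] [0.56  0.141 0.002] 0.002
shafttop [0.56  0.141 0.13 ] [0.565 0.144 0.13 ] [0.565 0.145 0.128] 0.003
spout [0.506 0.163 0.03 ] [0.504 0.106 0.03 ] [0.518 0.174 0.004] 0.024
grip [ 0.398 -0.096  0.007] [ 0.399 -0.1    0.007] [ 0.399 -0.096  0.005] 0.002
tip [ 0.477 -0.14   0.007] [ 0.477 -0.146  0.007] [ 0.479 -0.139  0.003] 0.003
jar [ 0.696 -0.033  0.1  ] [ 0.699 -0.042  0.1  ] [ 0.704 -0.03   0.094] 0.002
apple [0.683 0.2   0.04 ] [0.688 0.193 0.04 ] [0.692 0.207 0.033] 0.001
mug [ 0.492 -0.296  0.05 ] [ 0.49  -0.289  0.05 ] [ 0.487 -0.297  0.055] 0.002
wheelhub [ 597. -175.]
millbase [ 812. -446.]
shafttop [1261. -976.]
spout [ 768. -367.]
grip [1070. -283.]
tip [1159. -424.]
jar [ 1712. -1556.]
apple [ 812. -802.]
mug [1662. -666.]
```

View pics/wrist0.png

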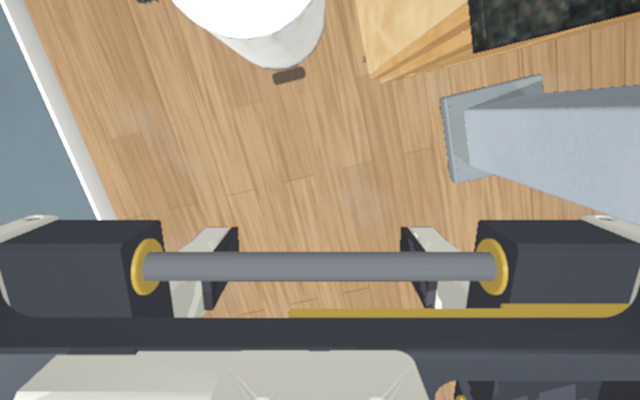

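View pics/c1.png

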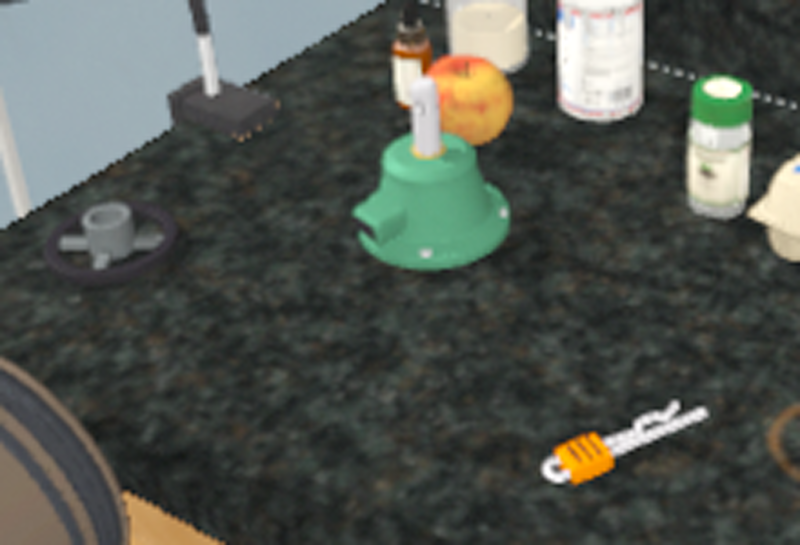

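Run:
```python
from h import *
from scipy.spatial.transform import Rotation as Ro
I={n:r.camera_info(n) for n in ['scene','side','wrist']}
for n in I: print(n,'pos',ray(I[n],0,0)[0].round(3))
s=r.get_state();R=Ro.from_euler('xyz',s['eef_rot'],degrees=True).as_matrix()
print('cam in tool',R.T@(ray(I['wrist'],0,0)[0]-s['tcp_pos']),'tooly',R[:,1])
V=np.array(I['wrist']['view']); print((V[:3,:3]@R).round(3))
for a,b in [((228,184),(297,172)),((208,100),(295,100)),((330,160),(372,180))]: print(tri(ray(I['scene'],*a),ray(I['side'],*b)))
```

```text
scene pos [-0.159 -0.455  0.646]
side pos [ 0.329 -1.028  0.666]
wrist pos [0.224 0.639 0.384]
cam in tool [ 0.06882991  0.00100886 -0.13882425] tooly [-0.23377109 -0.97229092  0.00120216]
[[-0.     1.    -0.001]
 [ 0.966  0.     0.258]
 [ 0.258 -0.001 -0.966]]
(array([0.58650119, 0.38440064, 0.02399992]), np.float64(0.0023115687440222916))
(array([0.58900346, 0.41320331, 0.29136364]), np.float64(0.002325877585222322))
(array([0.79554754, 0.13481971, 0.08350051]), np.float64(0.002216559446069339))
```

The crop shows the wheel hub at (108,215), the mill's spout at (375,222) pointing left, the shaft with its cross hole at (420,100), and the clip lying with its grip at (583,455) and tip at (707,410). The lamp pole stands at about (0.587, 0.39), clear of the path.

Call:
{"name": "jog_arm", "arguments": {
  "deltas": [
    [[1,3.1,-4.4,-0.3,-0.02],[1,3.1,-4.4,-0.3,-0.02],[1,3.1,-4.4,-0.3,-0.02],[1,3.1,-4.4,-0.3,-0.02],[1,3.1,-4.4,-0.3,-0.02],[1,3.1,-4.4,-0.3,-0.02],[1,3.1,-4.4,-0.3,-0.02],[1,0,0,0,0]]
  ],
  "force": 20
}}

```text
time_s: 1.15
tcp_pos: [0.3758, 0.3454, 0.2244]
eef_rot: [180.0, 0.0, -21.8]
contact_force: [-0.0, 0.1, 1.1]
gripper_width: 0.0877
gripper_force: 0.0
```

Run:
```python
from h import *
I=r.camera_info('wrist');im=r.capture('wrist');cv2.imwrite('pics/w1.png',im);np.save('w1.npy',[I],allow_pickle=True)
s=r.get_state();print(s['tcp_pos'],s['eef_rot'],s['qd'].round(1),s['time_s'])
for z in (0,.03): print(proj(I,(.407,.339,z)))
```

```text
[0.37541926 0.34686674 0.22454953] [ 1.79996610e+02  3.84557841e-03 -2.16950272e+01] [ 2.1  0.6  1.1  0.   0.2 -0.7] 1.2
(np.float64(312.86758368341594), np.float64(145.67879631939795))
(np.float64(312.3709504681462), np.float64(148.62554761703873))
```

View pics/w1.png

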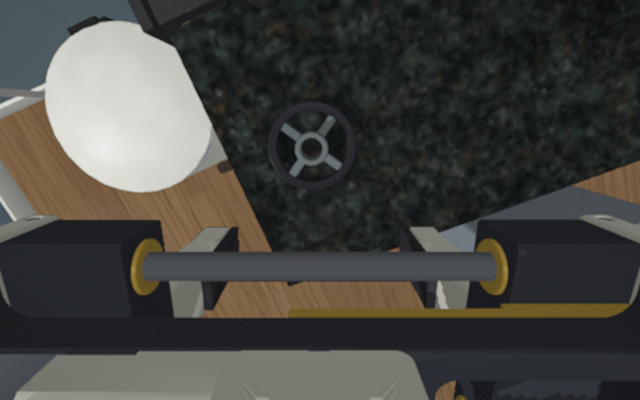

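The wrist view shows the wheel at (312,147), with its hub ring at (312,148), within a pixel of my prediction. The white disc at (130,105) stands on the floor beyond the counter.

Run:
```python
from h import *
I=np.load('w1.npy',allow_pickle=True)[0];im=cv2.imread('pics/w1.png')
g=cv2.cvtColor(im,cv2.COLOR_BGR2GRAY)
roi=g[90:205,255:370]
m=cv2.inRange(cv2.resize(roi,None,fx=4,fy=4,interpolation=cv2.INTER_CUBIC),85,255)
m=cv2.morphologyEx(m,cv2.MORPH_OPEN,np.ones((5,5)))
# bore contour (hole in hub)
cs,h=cv2.findContours(m,cv2.RETR_CCOMP,cv2.CHAIN_APPROX_NONE)
for c,hh in zip(cs,h[0]):
    a=cv2.contourArea(c)
    if a>400 and hh[3]>=0:
        (x,y),ax,_=cv2.fitEllipse(c);u,v=255+(x+.5)/4-.5,90+(y+.5)/4-.5
        print('bore',a,u,v,np.array(ax)/4,onz(I,u,v,.03)); Pw=onz(I,u,v,.03)
cc=cv2.HoughCircles(roi,cv2.HOUGH_GRADIENT,1,50,param1=80,param2=15,minRadius=35,maxRadius=48)
print(cc, [onz(I,255+c[0],90+c[1],.01) for c in cc[0]] if cc is not None else '')
S=r.camera_info('scene');si=cv2.imread('pics/scene0.png')
for n,cam in (('scene',S),('side',r.camera_info('side'))):
    p=[proj(cam,Pw+np.array([0,0,dz])) for dz in (-.01,0,.01)];print(n,np.round(p,1))
s=r.get_state();print('move cm',(Pw-s['tcp_pos'])*100)
```

```text
bore 6638.0 310.82302474975586 148.63655853271484 [22.72289085 23.25539017] [0.40760048 0.34053434 0.03      ]
[[[56.5 55.5 35.7]]] [array([0.40865291, 0.33980059, 0.01      ])]
scene [[194.4 217.1]
 [193.8 214.2]
 [193.1 211.2]]
side [[251.3 181.9]
 [251.2 179.4]
 [251.  176.9]]
move cm [  3.2181221   -0.63324003 -19.45495341]
```

Call:
{"name": "jog_arm", "arguments": {
  "deltas": [
    [[1,2.3,-0.55,-4,0],[1,1,-0.2,-5,0],[1,0,0,-5,0],[1,0,0,-3,0],[1,0,0,-1.8,0],[1,0,0,0,0],[1,0,0,0,0]]
  ]
}}

```text
time_s: 2.08
tcp_pos: [0.4078, 0.3418, 0.0372]
eef_rot: [-180.0, -0.0, -21.5]
contact_force: [0.6, -0.2, 1.4]
gripper_width: 0.0878
gripper_force: 0.0
```

Run:
```python
from h import *
s=r.get_state();print(s['tcp_pos'],s['contact_force'])
```

```text
[0.40775873 0.34177921 0.03719027] [ 0.55725061 -0.17377171  1.37746564]
```

Call:
{"name": "jog_arm", "arguments": {
  "deltas": [
    [[-1,0,0,0,0],[-1,0,0,0,0],[-1,0,0,0,0],[-1,0,0,0,0]]
  ],
  "force": 25
}}

```text
time_s: 2.58
tcp_pos: [0.4078, 0.3408, 0.0368]
eef_rot: [-180.0, -0.0, -21.5]
contact_force: [-0.8, 0.0, -0.0]
gripper_width: 0.0533
gripper_force: 0.0
```

Call:
{"name": "jog_arm", "arguments": {
  "deltas": [
    [[-1,0,0,0,0],[-1,0,0,0,0],[-1,0,0,0,0],[-1,0,0,0,0]]
  ]
}}

```text
time_s: 3.08
tcp_pos: [0.4078, 0.3409, 0.0366]
eef_rot: [-180.0, -0.0, -21.5]
contact_force: [0.7, -0.7, 0.1]
gripper_width: 0.035
gripper_force: 25.0
```

Call:
{"name": "jog_arm", "arguments": {
  "deltas": [
    [[-1,0,0,4,0],[-1,0,0,5,0],[-1,0,0,5,0],[-1,1,-3.6,4,0],[-1,1,-4,2,0],[-1,1,-4,0,0],[-1,0.7,-3,0,0],[-1,0,0,0,0]]
  ]
}}

```text
time_s: 4.08
tcp_pos: [0.4443, 0.1928, 0.2362]
eef_rot: [180.0, 0.0, -21.7]
contact_force: [0.6, -0.0, -2.5]
gripper_width: 0.0348
gripper_force: 25.0
```

Run:
```python
from h import *
I=r.camera_info('wrist');im=r.capture('wrist');cv2.imwrite('pics/w2.png',im);np.save('w2.npy',[I],allow_pickle=True)
s=r.get_state();print(s['tcp_pos'],s['eef_rot'],s['qd'].round(1),s['contact_force'])
```

```text
[0.44445598 0.19378676 0.23627337] [ 1.79979534e+02  3.27431202e-02 -2.16423049e+01] [ 1.3  0.7  0.8  0.3  0.2 -0.5] [ 0.78063046  0.35846816 -1.89794361]
```

View pics/w2.png

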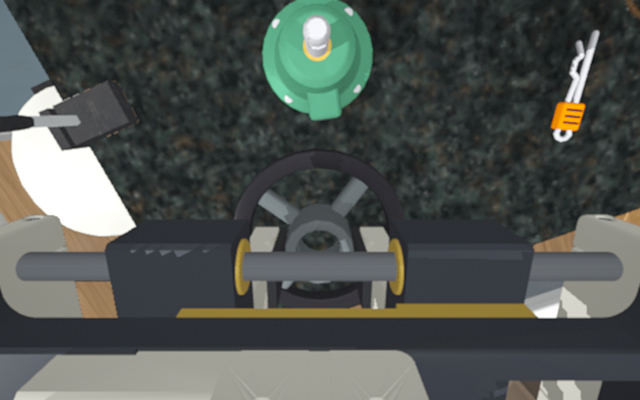

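Call:
{"name": "jog_arm", "arguments": {
  "deltas": [
    [[-1,1.5,3.7,0,0],[-1,1.5,3.7,0,0],[-1,0,0,0,0],[-1,0,0,0,0]]
  ]
}}

```text
time_s: 4.62
tcp_pos: [0.4741, 0.2691, 0.2358]
eef_rot: [179.9, 0.0, -21.5]
contact_force: [0.2, -0.9, -1.9]
gripper_width: 0.0349
gripper_force: 25.0
```

Run:
```python
from h import *
I=r.camera_info('wrist');im=r.capture('wrist');cv2.imwrite('pics/w3.png',im);np.save('w3.npy',[I],allow_pickle=True)
for k in ('w2','w3'):
    I=np.load(k+'.npy',allow_pickle=True)[0];im=cv2.imread(f'pics/{k}.png')
    m=cv2.inRange(cv2.cvtColor(im,cv2.COLOR_BGR2HSV),(65,100,30),(95,255,255))
    cs=sorted(cv2.findContours(m,0,2)[0],key=cv2.contourArea)[-2:]
    for c in cs: print(k,cv2.contourArea(c),cv2.boundingRect(c))
    print([np.round(proj(I,(.565,.145,z)),1) for z in (0,.07,.13)])
```

```text
w2 10146.0 (262, 0, 112, 121)
[array([317.5,  55.3]), array([317.3,  41.6]), array([316.9,  23.2])]
w3 0.0 (436, 88, 1, 2)
w3 8811.0 (337, 0, 113, 121)
[array([391.5,  54.9]), array([409.3,  41.1]), array([433.2,  22.6])]
```

The wrist view shows the wheel held level between the jaws, the mill's foot centred near (318,55), the shaft top at (316,25), the spout mouth at (323,113), and the clip at (569,118) with its tip at (596,33).

Run:
```python
from h import *
C=[]
for k,x0,x1 in (('w2',295,340),('w3',395,460)):
    I=np.load(k+'.npy',allow_pickle=True)[0];im=cv2.imread(f'pics/{k}.png');hs=cv2.cvtColor(im,cv2.COLOR_BGR2HSV)
    m=cv2.inRange(hs,(0,0,95),(180,60,255));m[:, :x0]=0;m[:,x1:]=0;m[70:]=0
    c=max(cv2.findContours(m,0,1)[0],key=cv2.contourArea);print(k,cv2.boundingRect(c))
    for v in range(8,62,4):
        xs=np.where(m[v])[0]; 
        if len(xs): print(v,xs.min(),xs.max(),end='; ')
    print()
    # orange collar at base of shaft
    o=cv2.inRange(hs,(10,90,90),(30,255,255));o[:, :x0-10]=0;o[:,x1+10:]=0;o[80:]=0
    ys,xs=np.where(o);print('collar',xs.min(),xs.max(),ys.min(),ys.max()) if len(xs) else 0
    # foot: circle-fit via min enclosing circle of green w/o spout
    g=cv2.inRange(hs,(65,100,30),(95,255,255));
    for v in (20,40,55,70,85,95):
        xs=np.where(g[v])[0];print(v,xs.min(),xs.max(),end='; ')
    print()
a=cv2.resize(cv2.imread('pics/w2.png')[0:130,250:390],(560,520),interpolation=cv2.INTER_CUBIC)
b=cv2.imread('pics/w3.png')[0:130,325:465];b=cv2.resize(b,(560,520),interpolation=cv2.INTER_CUBIC)
cv2.imwrite('pics/c2.png',np.hstack([a[:,80:480],b[:,80:480]]))
```

```text
w2 (303, 15, 28, 42)
16 311 322; 20 306 327; 24 304 328; 28 303 330; 32 303 330; 36 303 329; 40 304 328; 44 306 327; 48 307 327; 52 308 325; 56 313 319; 
collar 303 330 40 60
20 281 362; 40 264 370; 55 262 372; 70 264 370; 85 270 365; 95 277 358; 
w3 (398, 14, 46, 43)
8 427 430; 16 425 437; 20 419 441; 24 415 443; 28 411 443; 32 407 443; 36 403 441; 40 400 438; 44 399 432; 48 399 426; 52 400 417; 56 406 409; 
collar 395 420 30 60
20 349 418; 40 340 448; 55 337 448; 70 338 445; 85 343 439; 95 349 431;
```

View pics/c2.png

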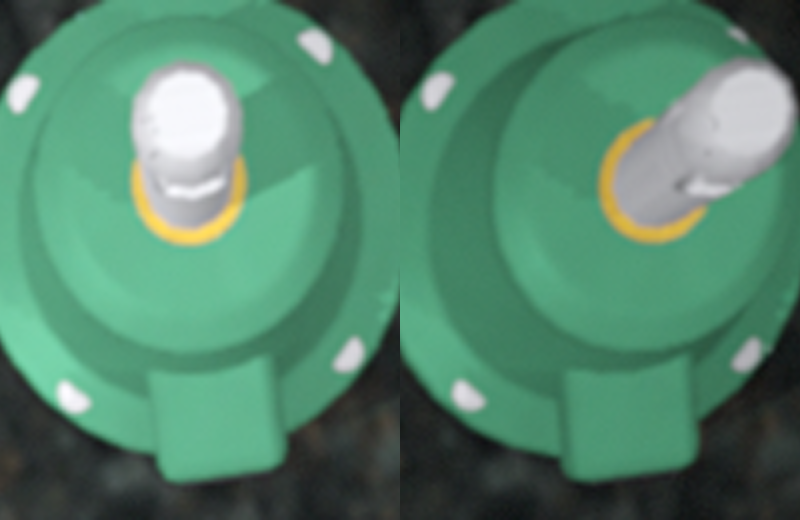

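The crop shows the mill twice. The shaft's top disc is centred at (187,113) in the left half and (750,108) in the right, the bright cross hole at (195,187) and (710,187), the spout's front edge runs (160,478)-(285,465) on the left and (572,480)-(697,465) on the right, and four white bolts surround the foot.

Run:
```python
from h import *
I2=np.load('w2.npy',allow_pickle=True)[0];I3=np.load('w3.npy',allow_pickle=True)[0]
f2=lambda p:(250+(80+p[0]+.5)/4-.5,(p[1]+.5)/4-.5)
f3=lambda p:(325+(80+p[0]-400+.5)/4-.5,(p[1]+.5)/4-.5)
P={'top':((187,113),(750,108)),'hole':((195,187),(710,187)),'spL':((160,478),(572,480)),'spR':((285,465),(697,465)),'b1':((22,93),(437,92)),'b3':((72,397),(467,397)),'b4':((350,355),(748,354)),'collar':((189,215),(653,213)),}
T={}
for k,(a,b) in P.items():
    T[k],e=tri(ray(I2,*f2(a)),ray(I3,*f3(b)));print(k,T[k].round(4),round(e,4))
Z=.008
B=[onz(I2,*f2(p),Z) for p in [(22,93),(316,46),(350,355),(72,397)]]
print('bolts',np.round(B,4),'ctr',np.mean(B,0))
c=np.mean(B,0)
for b in B: d=b-c;print(np.degrees(np.arctan2(d[1],d[0])).round(1),np.hypot(*d[:2]).round(4))
for I,f,j in ((I2,f2,0),(I3,f3,1)):
    L=onz(I,*f(P['spL'][j]),.04);R=onz(I,*f(P['spR'][j]),.04);d=R-L
    print('spout',L.round(4),R.round(4),'edge normal yaw',np.degrees(np.arctan2(d[1],d[0])).round(1)+90,'mid',(L+R)/2)
    d=c-(L+R)/2;print('mid->bolt ctr yaw',np.degrees(np.arctan2(d[1],d[0])))
S=r.camera_info('scene')
for a,b in [((283,177),(304,172))]: print()
print(r.get_state()['tcp_pos'])
```

```text
top [0.5626 0.1464 0.1297] 0.0004
hole [0.5547 0.148  0.1056] 0.0004
spL [0.5043 0.178  0.0378] 0.0009
spR [0.4955 0.1461 0.0367] 0.0002
b1 [0.6083 0.1754 0.0136] 0.0003
b3 [0.5336 0.1933 0.0122] 0.0005
b4 [0.5157 0.1176 0.0125] 0.0001
collar [0.5562 0.1489 0.0695] 0.0
bolts [[0.61   0.1755 0.008 ]
 [0.5916 0.0991 0.008 ]
 [0.5157 0.117  0.008 ]
 [0.5341 0.1936 0.008 ]] ctr [0.56287342 0.14630213 0.008     ]
31.8 0.0554
-58.6 0.0553
-148.1 0.0555
121.3 0.0553
spout [0.5048 0.1778 0.04  ] [0.4958 0.1463 0.04  ] edge normal yaw -15.900000000000006 mid [0.50026141 0.16205245 0.04      ]
mid->bolt ctr yaw -14.120032511700476
spout [0.5042 0.1786 0.04  ] [0.4958 0.1471 0.04  ] edge normal yaw -14.799999999999997 mid [0.50000322 0.16288626 0.04      ]
mid->bolt ctr yaw -14.777085640847492

[0.47408151 0.2687621  0.2360774 ]
```

Call:
{"name": "jog_arm", "arguments": {
  "deltas": [
    [[-1,3,-4.1,0,0],[-1,3,-4.1,0,0],[-1,2.9,-4.1,0,0],[-1,0,0,-2,0],[-1,0,0,0,0],[-1,0,0,0,0]]
  ]
}}

```text
time_s: 5.42
tcp_pos: [0.5636, 0.146, 0.2173]
eef_rot: [-180.0, -0.0, -21.5]
contact_force: [0.4, -0.5, -1.2]
gripper_width: 0.0351
gripper_force: 25.0
```

Run:
```python
from h import *
s=r.get_state();print((np.array([.5627,.1463,0.107])-s['tcp_pos'])*100,s['contact_force'])
for n in ('scene','side'): cv2.imwrite(f'pics/{n}1.png',r.capture(n))
```

```text
[ -0.0894922    0.03330047 -11.03491326] [ 0.44080755 -0.46441097 -1.16645132]
```

Call:
{"name": "jog_arm", "arguments": {
  "deltas": [
    [[-1,-0.1,0,-3,0],[-1,0,0,-1.5,0],[-1,0,0,-0.7,0],[-1,0,0,-0.7,0],[-1,0,0,-0.7,0],[-1,0,0,-0.7,0],[-1,0,0,0,0]]
  ]
}}

```text
time_s: 6.4
tcp_pos: [0.5625, 0.1457, 0.143]
eef_rot: [180.0, 0.0, -21.5]
contact_force: [0.1, 1.0, -2.8]
gripper_width: 0.0349
gripper_force: 25.0
```

Call:
{"name": "jog_arm", "arguments": {
  "deltas": [
    [[-1,0,0,-0.7,0],[-1,0,0,-0.7,0],[-1,0,0,-0.7,0],[-1,0,0,-0.6,0],[-1,0,0,-0.3,0],[-1,0,0,-0.2,0],[-1,0,0,0,0]]
  ]
}}

```text
time_s: 7.28
tcp_pos: [0.5627, 0.1458, 0.1115]
eef_rot: [180.0, 0.0, -21.5]
contact_force: [0.2, -0.1, -1.9]
gripper_width: 0.0348
gripper_force: 25.0
```

Call:
{"name": "jog_arm", "arguments": {
  "deltas": [
    [[-1,0,0,-0.2,0],[-1,0,0,-0.15,0],[-1,0,0,-0.1,0],[-1,0,0,0,0]]
  ]
}}

```text
time_s: 7.78
tcp_pos: [0.5627, 0.1458, 0.107]
eef_rot: [180.0, 0.0, -21.5]
contact_force: [0.3, -0.3, -2.6]
gripper_width: 0.0348
gripper_force: 25.0
```

Call:
{"name": "jog_arm", "arguments": {
  "deltas": [
    [[-1,0,0,-0.1,0],[-1,0,0,0,0]]
  ]
}}

```text
time_s: 8.02
tcp_pos: [0.5628, 0.1459, 0.1066]
eef_rot: [-180.0, -0.0, -21.5]
contact_force: [-1.6, -0.3, 3.5]
gripper_width: 0.0352
gripper_force: 25.0
```

Call:
{"name": "jog_arm", "arguments": {
  "deltas": [
    [[0.2,0,0,0,0],[0.2,0,0,0,0],[0.2,0,0,0,0],[0.2,0,0,0,0]]
  ]
}}

```text
time_s: 8.52
tcp_pos: [0.5627, 0.1458, 0.106]
eef_rot: [-180.0, 0.0, -21.5]
contact_force: [0.2, -0.6, 0.5]
gripper_width: 0.0523
gripper_force: 0.0
```

Call:
{"name": "jog_arm", "arguments": {
  "deltas": [
    [[0.5,0,0,2,0],[0.5,0,0,4,0],[0.5,-2.3,-4.1,4,-0.02],[0.5,-2.8,-4,3.4,-0.02],[0.5,-2.8,-4,0,-0.02],[0.5,-2.8,-4,0,-0.02],[0.5,-2.8,-4,0,-0.02],[0.5,-2.8,-4,0,-0.02]]
  ]
}}

```text
time_s: 9.52
tcp_pos: [0.3986, -0.0963, 0.2403]
eef_rot: [-180.0, -0.0, -28.4]
contact_force: [0.3, -0.9, -0.2]
gripper_width: 0.0662
gripper_force: 0.0
```

Call:
{"name": "jog_arm", "arguments": {
  "deltas": [
    [[0.5,0,0,0,0],[0.5,0,0,0,0]]
  ]
}}

```text
time_s: 9.78
tcp_pos: [0.4, -0.0952, 0.2404]
eef_rot: [-180.0, -0.0, -28.4]
contact_force: [-0.6, 0.3, 0.2]
gripper_width: 0.0658
gripper_force: 0.0
```

Run:
```python
from h import *
I=r.camera_info('wrist');im=r.capture('wrist');np.save('w4.npy',[I],allow_pickle=True)
a=im[60:260,180:500];cv2.imwrite('pics/w4f.png',im);cv2.imwrite('pics/w4.png',cv2.resize(a,(800,500),interpolation=cv2.INTER_CUBIC))
s=r.get_state();print(s['tcp_pos'],s['eef_rot'])
m=cv2.inRange(cv2.cvtColor(im,cv2.COLOR_BGR2HSV),(8,170,120),(25,255,255));m[215:]=0
m=cv2.morphologyEx(m,cv2.MORPH_CLOSE,np.ones((5,5)))
c=max(cv2.findContours(m,0,1)[0],key=cv2.contourArea);R=cv2.minAreaRect(c);print(R)
B=cv2.boxPoints(R);print(np.array([onz(I,*p,.012) for p in B]).round(4),onz(I,*R[0],.012))
for k in 'scene','side':
    im=r.capture(k);cv2.imwrite(f'pics/{k}2.png',im)
```

```text
[ 0.40025055 -0.09489643  0.24025854] [-1.79976146e+02 -3.02129105e-02 -2.83981170e+01]
((319.5, 172.0), (26.0, 21.0), 90.0)
[[ 0.4189 -0.0932  0.012 ]
 [ 0.407  -0.1151  0.012 ]
 [ 0.3791 -0.1003  0.012 ]
 [ 0.3912 -0.078   0.012 ]] [ 0.39921736 -0.09673592  0.012     ]
```

View pics/w4.png

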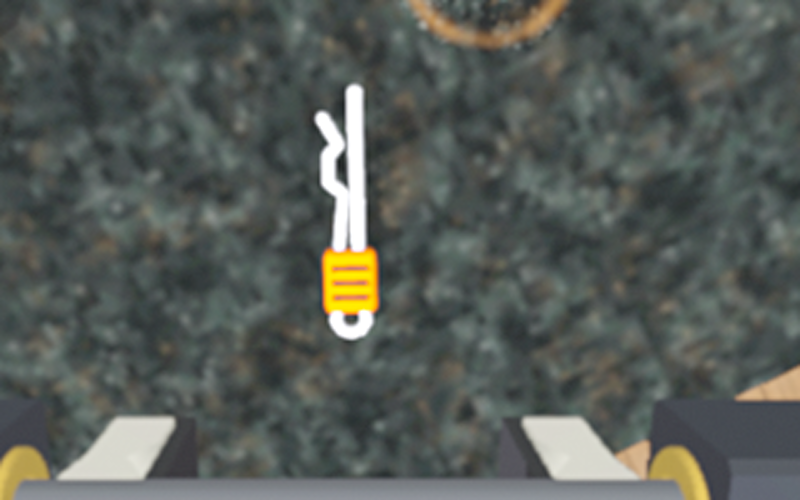

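The wrist view shows the clip: grip centre at (350,281), straight leg from (359,247) to its tip at (354,90), sprung leg on the left. It lies nearly along the tool's x axis, centred between the open fingers.

Run:
```python
from h import *
I=np.load('w4.npy',allow_pickle=True)[0]
f=lambda x,y:((x+.5)/2.5-.5+180,(y+.5)/2.5-.5+60)
t=onz(I,*f(354,87),.007);b=onz(I,*f(359,247),.007);g=onz(I,*f(350,281),.012)
d=t-b;print('tip',t,'base',b,'grip',g,'yaw',np.degrees(np.arctan2(d[1],d[0])),np.linalg.norm(d))
u=d/np.linalg.norm(d);n=np.array([-u[1],u[0],0]);print('grip rel tip along/across',(g-t)@u,(g-t)@n)
# wheel on mill check
S={k:r.camera_info(k) for k in('scene','side')}
for k in S:
    im=cv2.imread(f'pics/{k}2.png');p=[proj(S[k],(.5627,.1463,z)) for z in (.07,.10,.13)];print(k,np.round(p,1))
A=cv2.resize(cv2.imread('pics/scene2.png')[160:240,235:335],(500,400),interpolation=cv2.INTER_CUBIC)
B=cv2.resize(cv2.imread('pics/side2.png')[150:230,275:335],(300,400),interpolation=cv2.INTER_CUBIC)
cv2.imwrite('pics/c3.png',np.hstack([A,B]))
```

```text
tip [ 0.47616121 -0.14071451  0.007     ] base [ 0.41066202 -0.10811782  0.007     ] grip [ 0.39899665 -0.09688852  0.012     ] yaw -26.457948681196374 0.07316206125514103
grip rel tip along/across -0.08860873063222292 0.004855761693319881
scene [[282.5 196.1]
 [281.7 186.8]
 [281.  177.1]]
side [[303.3 188.6]
 [303.2 180.3]
 [303.1 171.8]]
```

View pics/c3.png

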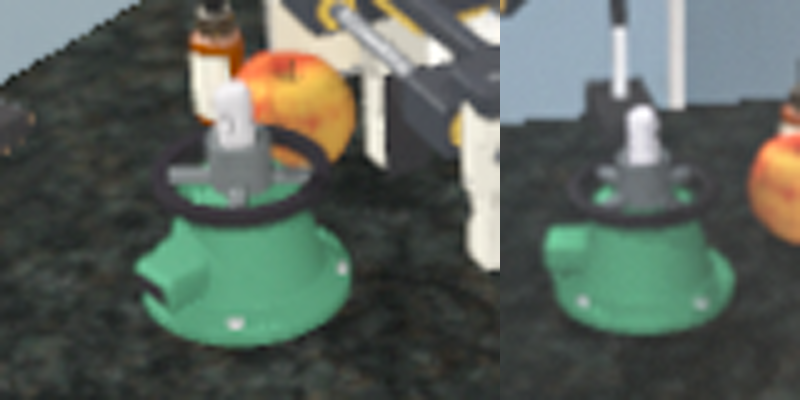

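Both views show the wheel sitting level on the mill, with the shaft standing out of its hub at (233,100) left and (643,135) right. The hole is visible at (235,125).

Call:
{"name": "jog_arm", "arguments": {
  "deltas": [
    [[0.5,-0.2,-0.2,-5,0.035],[0.5,0,0,-5,0],[0.5,0,0,-5,0],[0.5,0,0,-4,0],[0.5,0,0,-1.8,0],[0.5,0,0,-0.7,0],[0.5,0,0,0,0],[0.5,0,0,0,0]]
  ]
}}

```text
time_s: 10.92
tcp_pos: [0.3985, -0.0969, 0.0258]
eef_rot: [-179.9, -0.1, -26.4]
contact_force: [0.0, -0.2, 0.1]
gripper_width: 0.066
gripper_force: 0.0
```

Call:
{"name": "jog_arm", "arguments": {
  "deltas": [
    [[0.5,0,0,-0.4,0],[0.5,0,0,0,0],[-1,0,0,0,0],[-1,0,0,0,0],[-1,0,0,0,0],[-1,0,0,0,0],[-1,0,0,0,0],[-1,0,0,0,0]]
  ],
  "force": 40
}}

```text
time_s: 11.92
tcp_pos: [0.3978, -0.0972, 0.0211]
eef_rot: [-180.0, -0.0, -26.4]
contact_force: [0.7, 0.3, 0.4]
gripper_width: 0.0237
gripper_force: 40.0
```

Call:
{"name": "jog_arm", "arguments": {
  "deltas": [
    [[-1,0,0,0,0],[-1,0,0,0,0],[-1,0,0,0,0]]
  ]
}}

```text
time_s: 12.3
tcp_pos: [0.3978, -0.0972, 0.0211]
eef_rot: [-180.0, -0.0, -26.4]
contact_force: [0.2, -0.1, -0.9]
gripper_width: 0.0237
gripper_force: 40.0
```

Call:
{"name": "jog_arm", "arguments": {
  "deltas": [
    [[-1,0,0,4,0],[-1,0,0,5,0],[-1,0,4.5,1.7,0.036],[-1,0,4.6,0,0.036],[-1,0,4.6,0,0.036],[-1,0,4.6,0,0.036],[-1,0,4.6,0,0.036],[-1,0,4.6,0,0.036]]
  ]
}}

```text
time_s: 13.3
tcp_pos: [0.3971, 0.1791, 0.1279]
eef_rot: [180.0, 0.0, -13.9]
contact_force: [1.1, -0.4, -2.1]
gripper_width: 0.0234
gripper_force: 40.0
```

Call:
{"name": "jog_arm", "arguments": {
  "deltas": [
    [[-1,2,0,0,0],[-1,2,0,0,0],[-1,0,0,0,0],[-1,0,0,0,0],[-1,0,0,0,0]]
  ]
}}

```text
time_s: 13.92
tcp_pos: [0.4374, 0.1771, 0.128]
eef_rot: [180.0, 0.0, -14.1]
contact_force: [-0.5, -0.1, -0.3]
gripper_width: 0.0233
gripper_force: 40.0
```

Run:
```python
from h import *
I=r.camera_info('wrist');s=r.get_state();im=r.capture('wrist');print(s['tcp_pos'],s['eef_rot'],s['contact_force'])
cv2.imwrite('pics/w5.png',cv2.resize(im[100:300,200:440],(720,600),interpolation=cv2.INTER_CUBIC))
print((np.array([.4526,.1779,.1278])-s['tcp_pos'])*100)
f=lambda u,v:((u-200)*3,(v-100)*3)
for p in [(.5627,.1463,.13),(.5627,.1463,.10)]: print(proj(I,p),f(*proj(I,p)))
for k in 'scene','side': cv2.imwrite(f'pics/{k}3.png',r.capture(k))
```

```text
[0.43740211 0.1771356  0.12802937] [ 1.79989853e+02  1.37763437e-02 -1.40749724e+01] [-0.45301533 -0.11906814 -0.33359471]
[ 1.51978913  0.07644006 -0.02293735]
(np.float64(314.4925193712181), np.float64(-54.3041756398608)) (np.float64(343.47755811365437), np.float64(-462.91252691958243))
(np.float64(315.3400198345269), np.float64(-21.232549907791963)) (np.float64(346.02005950358074), np.float64(-363.6976497233759))
```

View pics/w5.png

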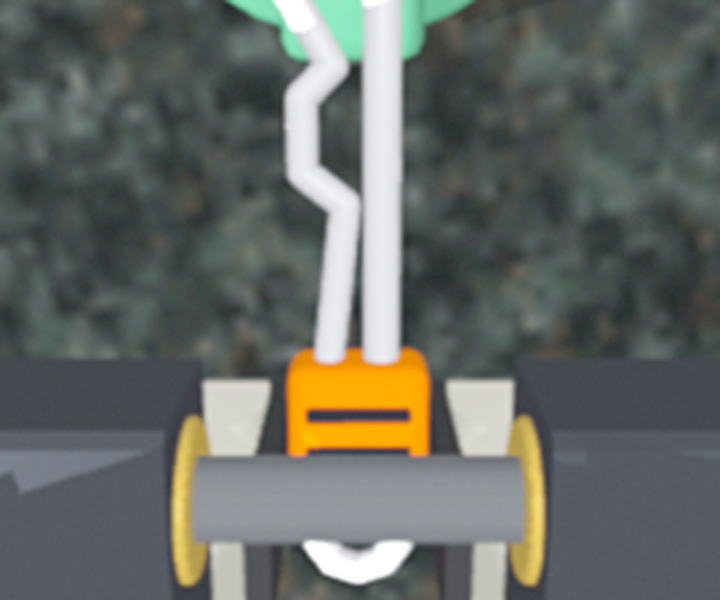

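The clip is gripped squarely: its straight leg runs vertically at x≈383 in the crop, from the grip at (360,400), with the sprung leg on the left and the mill's spout at (350,30).

Run:
```python
from h import *
I=r.camera_info('wrist')
f=lambda x,y:((x+.5)/3-.5+200,(y+.5)/3-.5+100)
a=onz(I,*f(383,20),.114);b=onz(I,*f(381.5,340),.114);d=a-b;d/=np.linalg.norm(d)
A=np.array([.5627,.1463,.114]);w=A-b;print('yaw',np.degrees(np.arctan2(d[1],d[0])),'axis left of leg line mm',1000*(d[0]*w[1]-d[1]*w[0]))
t=r.get_state()['tcp_pos'];w=t-b;print('tcp left of leg mm',1000*(d[0]*w[1]-d[1]*w[0]))
# tip in scene/side
for k in('scene','side'):
    J=r.camera_info(k); print(k,proj(J,t+np.array([.0895*.9703-.001,-.0895*.2419-.0039,-.0141])))
```

```text
yaw -13.924423934446041 axis left of leg line mm 4.921234261087485
tcp left of leg mm 5.169095356267606
scene (np.float64(270.6022759171884), np.float64(188.00433034505767))
side (np.float64(290.81261792927376), np.float64(176.71061494637226))
```

Call:
{"name": "jog_arm", "arguments": {
  "deltas": [
    [[-1,0.8,0.05,0,0],[-1,0.72,0.05,0,0],[-1,0.58,-0.15,0,0],[-1,0.49,-0.12,0,0],[-1,0,0,0,0],[-1,0,0,0,0],[-1,0,0,0,0]]
  ],
  "force": 20
}}

```text
time_s: 14.95
tcp_pos: [0.4634, 0.1761, 0.1281]
eef_rot: [180.0, 0.0, -14.0]
contact_force: [-0.2, -0.2, -1.5]
gripper_width: 0.0236
gripper_force: 20.0
```

Call:
{"name": "jog_arm", "arguments": {
  "deltas": [
    [[-1,0.1,-0.025,0,0],[-1,0.1,-0.025,0,0],[-1,0.1,-0.025,0,0],[-1,0.1,-0.025,0,0],[-1,0,0,0,0]]
  ]
}}

```text
time_s: 15.58
tcp_pos: [0.4677, 0.1751, 0.1281]
eef_rot: [180.0, -0.0, -14.0]
contact_force: [-0.2, -0.3, -1.5]
gripper_width: 0.0238
gripper_force: 20.0
```

Call:
{"name": "jog_arm", "arguments": {
  "deltas": [
    [[-1,0.1,-0.025,0,0],[-1,0.1,-0.025,0,0],[-1,0,0,0,0]]
  ]
}}

```text
time_s: 15.95
tcp_pos: [0.4697, 0.1746, 0.128]
eef_rot: [-180.0, 0.0, -14.0]
contact_force: [-0.1, 1.4, -1.4]
gripper_width: 0.0241
gripper_force: 20.0
```

Call:
{"name": "jog_arm", "arguments": {
  "deltas": [
    [[-1,0.1,-0.025,0,0],[-1,0.1,-0.025,0,0],[-1,0,0,0,0]]
  ]
}}

```text
time_s: 16.32
tcp_pos: [0.4717, 0.1741, 0.128]
eef_rot: [180.0, 0.0, -14.0]
contact_force: [-0.6, 0.7, -2.1]
gripper_width: 0.0237
gripper_force: 20.0
```

Call:
{"name": "jog_arm", "arguments": {
  "deltas": [
    [[-1,0.15,-0.037,0,0],[-1,0.15,-0.037,0,0],[-1,0.15,-0.037,0,0],[-1,0,0,0,0]]
  ]
}}

```text
time_s: 16.82
tcp_pos: [0.4762, 0.1729, 0.128]
eef_rot: [180.0, 0.0, -14.0]
contact_force: [0.3, 0.7, -0.9]
gripper_width: 0.0234
gripper_force: 20.0
```

Call:
{"name": "jog_arm", "arguments": {
  "deltas": [
    [[-1,0.2,-0.05,0,0],[-1,0.2,-0.05,0,0],[-1,0.2,-0.05,0,0],[-1,0.2,-0.05,0,0],[-1,0,0,0,0]]
  ]
}}

```text
time_s: 17.45
tcp_pos: [0.4842, 0.1709, 0.128]
eef_rot: [180.0, 0.0, -14.0]
contact_force: [-0.0, -0.1, -2.0]
gripper_width: 0.0235
gripper_force: 20.0
```

Call:
{"name": "jog_arm", "arguments": {
  "deltas": [
    [[-1,0.15,-0.037,0,0],[-1,0.15,-0.037,0,0],[-1,0.15,-0.037,0,0],[-1,0.15,-0.037,0,0],[-1,0,0,0,0]]
  ],
  "force": 25
}}

```text
time_s: 18.08
tcp_pos: [0.4902, 0.1696, 0.1281]
eef_rot: [-180.0, -0.0, -14.0]
contact_force: [0.3, 0.6, -1.3]
gripper_width: 0.0238
gripper_force: 25.0
```

Call:
{"name": "jog_arm", "arguments": {
  "deltas": [
    [[-1,0.15,-0.037,0,0],[-1,0.15,-0.037,0,0],[-1,0.15,-0.037,0,0]]
  ]
}}

```text
time_s: 18.45
tcp_pos: [0.4946, 0.1687, 0.128]
eef_rot: [-180.0, 0.0, -14.0]
contact_force: [-1.8, 3.4, -2.2]
gripper_width: 0.0238
gripper_force: 25.0
```

Call:
{"name": "jog_arm", "arguments": {
  "deltas": [
    [[-1,0.15,-0.037,0,0],[-1,0.15,-0.037,0,0],[-1,0.15,-0.037,0,0]]
  ]
}}

```text
time_s: 18.82
tcp_pos: [0.4998, 0.1677, 0.1283]
eef_rot: [-179.9, -0.1, -14.0]
contact_force: [0.8, 3.1, -0.8]
gripper_width: 0.0236
gripper_force: 25.0
```

Call:
{"name": "jog_arm", "arguments": {
  "deltas": [
    [[-1,0.15,-0.037,0,0],[-1,0.15,-0.037,0,0],[-1,0.15,-0.037,0,0]]
  ]
}}

```text
time_s: 19.2
tcp_pos: [0.5039, 0.1662, 0.1282]
eef_rot: [-180.0, -0.0, -14.0]
contact_force: [0.8, 3.9, -0.9]
gripper_width: 0.0236
gripper_force: 25.0
```

Call:
{"name": "jog_arm", "arguments": {
  "deltas": [
    [[-1,0.15,-0.037,0,0],[-1,0.15,-0.037,0,0],[-1,0.1,-0.025,0,0],[-1,0,0,0,0]]
  ]
}}

```text
time_s: 19.7
tcp_pos: [0.5078, 0.165, 0.1281]
eef_rot: [180.0, -0.0, -14.0]
contact_force: [2.4, 2.3, -1.6]
gripper_width: 0.0237
gripper_force: 25.0
```

Call:
{"name": "jog_arm", "arguments": {
  "deltas": [
    [[-1,0.1,-0.025,0,0],[-1,0.1,-0.025,0,0],[-1,0.1,-0.025,0,0],[-1,0,0,0,0]]
  ]
}}

```text
time_s: 20.2
tcp_pos: [0.5104, 0.164, 0.1279]
eef_rot: [180.0, 0.0, -14.0]
contact_force: [1.2, -0.1, -1.2]
gripper_width: 0.0239
gripper_force: 25.0
```

Call:
{"name": "jog_arm", "arguments": {
  "deltas": [
    [[-1,0.1,-0.025,0,0],[-1,0.1,-0.025,0,0],[-1,0,0,0,0]]
  ]
}}

```text
time_s: 20.58
tcp_pos: [0.5122, 0.1638, 0.1278]
eef_rot: [180.0, 0.1, -14.0]
contact_force: [-2.7, 1.4, -1.2]
gripper_width: 0.0238
gripper_force: 25.0
```

Run:
```python
from h import *
I=r.camera_info('wrist');np.save('w6.npy',[I],allow_pickle=True);s=r.get_state();im=r.capture('wrist');print(s['tcp_pos'],s['contact_force'])
cv2.imwrite('pics/w6.png',cv2.resize(im[60:260,200:440],(720,600),interpolation=cv2.INTER_CUBIC))
for p in [(.5627,.1463,.13),(.5627,.1463,.114)]: u,v=proj(I,p);print((u-200)*3,(v-60)*3)
```

```text
[0.51215625 0.16384133 0.12779144] [-2.744292    1.37117064 -1.22095493]
381.9957877055599 266.63159040558253
379.33843820629335 255.24861504733155
```

View pics/w6.png

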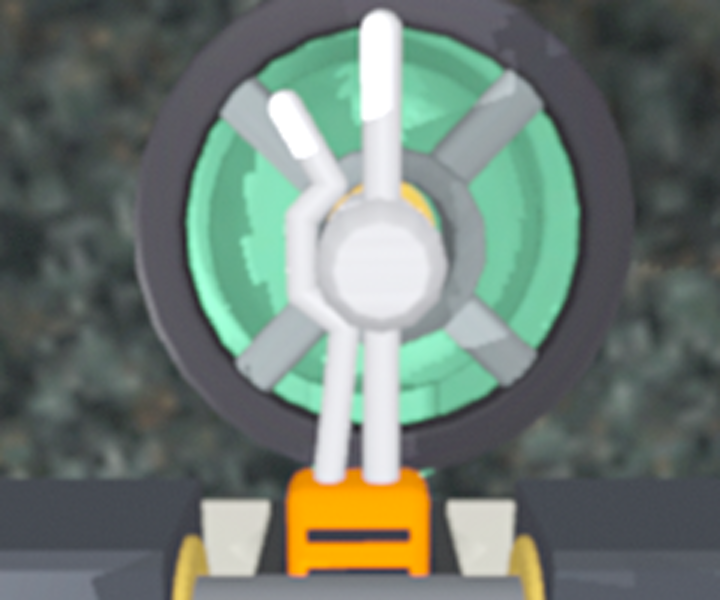

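The leg passes right through the shaft, which sits at (382,265) with the tip beyond it at (380,15). The sprung leg's kink at (345,185) has snapped behind the shaft and the front kink at (350,325) is up against it, so the clip is home.

Call:
{"name": "jog_arm", "arguments": {
  "deltas": [
    [[0,0,0,0,0],[0,0,0,0,0],[0,0,0,0,0],[0,0,0,0,0],[0,0,0,0,0],[0,0,0,1,0],[0,0,0,3,0],[0,0,0,4,0]]
  ]
}}

```text
time_s: 21.62
tcp_pos: [0.5122, 0.1636, 0.2089]
eef_rot: [179.9, 0.1, -14.0]
contact_force: [0.7, 1.7, 0.4]
gripper_width: 0.0436
gripper_force: 0.0
```

Call:
{"name": "jog_arm", "arguments": {
  "deltas": [
    [[0,-3,0,2,0],[0,0,0,0,0],[0,0,0,0,0],[0,0,0,0,0]]
  ]
}}

```text
time_s: 22.12
tcp_pos: [0.4827, 0.1638, 0.2275]
eef_rot: [180.0, 0.0, -14.0]
contact_force: [-0.8, 0.7, 0.3]
gripper_width: 0.044
gripper_force: 0.0
```

Run:
```python
from h import *
I=r.camera_info('wrist');s=r.get_state();im=r.capture('wrist');print(s['tcp_pos'],s['contact_force'])
cv2.imwrite('pics/w7.png',cv2.resize(im[0:240,180:468],(720,600),interpolation=cv2.INTER_CUBIC))
def tip(im):
    pass
for z,o in ((.07,0),(.114,0)): u,v=proj(I,(.5627,.1463,z));print((u-180)*2.5,v*2.5)
```

```text
[0.48272237 0.16382073 0.22752429] [-0.82464715  0.68274425  0.3241164 ]
337.22686997931123 242.7100535774466
335.6214633142746 236.2081511630975
```

View pics/w7.png

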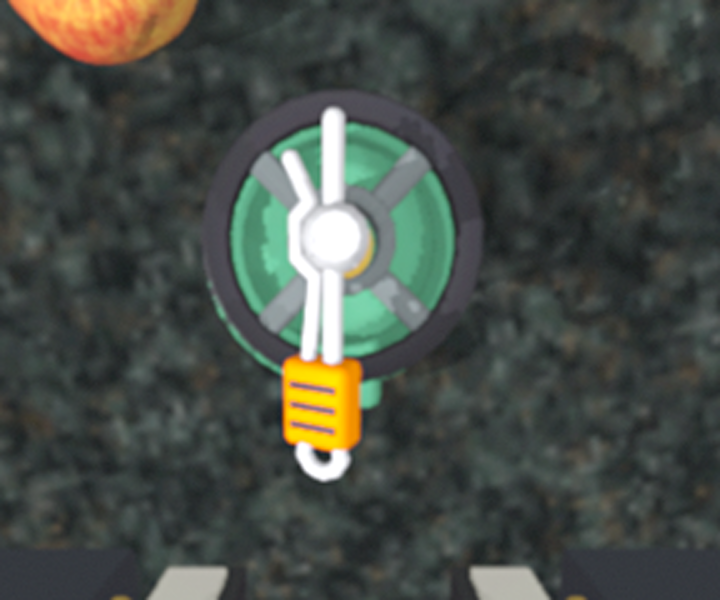

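The gripper is clear and the clip stays snapped home on the shaft at (335,237). The wheel is centred at (343,237), within about 2 mm of the axis.

```bash
python3 -c "
from plant import r
print(r.close_job())"
```

```text
the job is handed in; nothing more can be done
None
```

The job is handed in after about 22 s of the 64 s allowed: the wheel sits on the mill within about 2 mm of the axis, and the R-clip is through the hole, snapped home and released; no verdict was returned.

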